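Spin-check a centrifuge rotor and brake it on the load zone

TASK

With fingertips only, give the centrifuge's rotor one good flick by a wing, counter-clockwise seen from above, let it coast on its own until the red mark has gone past the green load zone and all the way round again, then brake it by pressing a fingertip on its flat silver rim so that it stops with the red mark within the green zone; finish clear of it. It has to be caught out of the spin: once it has coasted, it must not come to rest anywhere else or be pushed into line afterwards. Do not lift the rotor, and leave the rack, bottle and jar alone.

Things in the scene. Friction and masses are not known exactly. Their poses are not given: they have to be found in the camera images.
- centrifuge: Teal bench centrifuge with its cover off, fixed: box 280 (x) by 300 (y) by 110 mm high, pale deck on top at 111 mm; origin at the centre of its underside, which lies under the rotor's axis; its front with the display faces its own -x, roughly away from the robot. Arrows on the deck show the counter-clockwise sense.
- zone (a point): Middle of the green load zone. The zone is a green arc painted on the deck along the rotor's edge at the machine's front, reaching 15 degrees to either side of its middle; this point lies 100 mm from the rotor's axis, at the height of the rim's top face, towards the middle of the arc (machine's -x). Fixed to the machine.
- rotor_top (a point): On the rotor's vertical axis, at the height of the rim's flat top face (132 mm above the bench). Turns with the rotor. The rotor is a silver disc of 200 mm diameter, 18 mm thick, 0.7 kg. Its flat bare rim for braking is the ring from 66 to 100 mm from the axis; the dark field inside it carries hub and wings.
- wings: Hub with three upright radial wings on the rotor, turning with it: one red, two white, 120 degrees apart. Each wing is a plate 8 mm thick, 26 mm high above the rim's top face, reaching out to 62 mm from the axis; hub 36 mm diameter, 34 mm high with its steel nut. Origin on the axis at the height of the rim's top face. The red wing points along its own -x, in line with the red mark.
- red_mark (a point): Outer end of the red stripe on the rotor's rim, 100 mm from the axis, on the rim's top face; it is in the zone when this point is; the stripe is 10 mm wide and runs in towards the red wing.
- rotor (a joint): Turn of the rotor, rad, counter-clockwise from above positive, counting on through full turns: 0, 2 pi, 4 pi.. with the red mark at mid-zone. Starts at -3.6 to -1.4. Light bearing: slows at speed/7 s (6 to 9) plus 0.14 rad/s2 (0.11 to 0.17), so 3 rad/s coasts some 12 rad, 5 rad/s some 23; it stays where it stops. A fingertip pressed on the rim with a few N stops it at once.
- rotor_seat: The whole rotor as it sits loosely on its spindle, free to turn and, wrongly, to be lifted; origin on the axis at the rotor's underside, 18 mm below the rim's top face.
- rack: Bystander: loose red tube rack, 60 by 110 by 45 mm, tube caps to 61 mm; origin at the centre of its underside.
- bottle: Bystander: loose white bottle with a blue cap, 56 mm diameter, 130 mm high; origin at the centre of its underside.
- jar: Bystander: loose jar with a green lid, 60 mm diameter, 75 mm high; origin at the centre of its underside.

How it is judged:
On the way, in this order (a step that is already met when the one before it is completed fails the run):
1. the rotor has been flicked and spins counter-clockwise, untouched, faster than 1 rad/s (velocity of joint rotor above 1 rad/s and contact force between rotor_seat and the fingers below 0.05 N), for 0.04 s.
2. still turning and untouched, the red mark has gone past the green zone and over half a turn beyond it (value of joint rotor above 3.5 rad and velocity of joint rotor above 0.1 rad/s and contact force between rotor_seat and the fingers below 0.05 N), for 0.02 s.
3. a fingertip presses the rim and the rotor stands with the red mark within the green zone (contact force between rotor_seat and the fingers above 0.3 N and contact force between wings and the fingers below 0.05 N and velocity of joint rotor between -0.1 and 0.1 rad/s and horizontal distance between red_mark and zone below 0.0265 m), for 0.1 s.
At the end, for the whole second after the job is handed in: The rotor is at rest, seated on its spindle, at least one turn after its first pass, with the red mark within 15 degrees (26.5 mm along the rim) of the middle of the green zone; rack, bottle and jar are within 15 mm of where they stood (value of joint rotor above 5.5 rad and horizontal distance between red_mark and zone below 0.0265 m and velocity of joint rotor between -0.03 and 0.03 rad/s and distance of rotor_top from where it was at the start of the episode below 0.003 m and distance of each of rack, bottle, jar from where it was at the start of the episode below 0.015 m); the robot touches nothing.
It fails at once if after coasting past the zone and half a turn on, the rotor comes to rest with the mark outside the green zone (stopped or run down elsewhere) (value of joint rotor above 3.5 rad and velocity of joint rotor below 0.05 rad/s and horizontal distance between red_mark and zone above 0.0275 m).
It fails at once if the rotor is lifted off its seat or carried (distance of rotor_top from where it was at the start of the episode above 0.006 m).
It fails at once if rack, bottle or jar is moved more than 15 mm, lifted or tipped (distance of any of rack, bottle, jar from where it was at the start of the episode above 0.015 m or angle between any of rack, bottle, jar's own z axis and vertical above 0.3 rad).
It also fails if it takes over 54 s, if anything falls off the work surface, if the arm or the gripper's body presses on something with over 40 N, if the wrist force passes 120 N, or if a joint passes its speed limit or range.

ROBOT

A 7-joint arm with a two-finger parallel gripper is mounted at the origin on the work surface. World frame = base frame: x ahead of the robot, y to its left, z up, the work surface at z = 0. Lengths are in m, angles in rad, forces in N, time in s.
With the tool pointing down it reaches from about 0.425 to 0.875 m from the base axis. Payload 4.7 kg.
Tool frame: the origin (TCP) lies on the centre line of the jaws, within the pads' length; the fingertips stand 14 mm ahead of it and the grasp point (between the pads) lies 5 mm behind it; z points along the fingers, y is the direction in which the jaws open and shut (so a half turn about z gives the same grasp; the last joint's range is limited). The gripper opens to 87 mm and grips with 3 to 60 N. Pads are 19 mm wide; open, the fingers measure 117 mm over their backs; the gripper's body (75 mm by 190 mm) begins 51 mm behind the grasp point.
Start: joints at [-1.255, 0.321, -0.07, 1.45, 0.023, 1.371, -0.057], TCP at [0.193, 0.621, 0.237] pointing down, gripper open.
Joint ranges: [-2.86, 2.86], [-0.3, 2.09], [-1.38, 1.24], [0.06, 2.45], [-1.56, 4.7], [0.09, 2.05], [-2.69, 2.69]. Speed limits (rad/s): [2.57, 2.57, 3.14, 3.14, 3.14, 3.14, 3.14].

INTERFACE

Orientations are given as a rotation vector (axis times angle).
In Python, from bench import ctrl gives the robot as it stands. The module is installed in compiled form; this text tells all that it offers.
- The arm moves only by the tool step_arm, never from a script. Its argument "plan" is a list of rows, each a list of 3 entries, a list of its own where there are three numbers: the turn, a rotation vector about the tool's x, y, z in rad, then the shift along the tool's x, y, z in m, then the closure in counts, from 0 (fully open) to 255 (shut). In form: [[[rx, ry, rz], [x, y, z], hand], ...]. A call has exactly 10 rows; each row is the pose to reach, as a shift and turn from the pose commanded when the call began, along the tool's axes at that moment; what a row does not reach only later rows make up. A row lasts 1/8 s, in which the tool goes at most 62.5 mm and 10.7 degrees, less where a joint would pass 70% of its speed; a pose out of reach is approached as far as the arm can. A call with a gripper value outside its range is refused whole. The fingers move at their own pace and stop on an object; "squeeze" is the grip in N (left out, the last holds). Time passes only in rows, so rows that repeat a pose let the fingers close, or fill a call up. It gives the time, the measured TCP pose, the force and the opening at its end, in the units of the state.
- ctrl.get_state(): the state, without advancing time (a new reading comes with each control period).
- ctrl.get_image(name): name is "scene" or "top" or "wrist"; returns the picture (384x512x3 uint8, red, green, blue); there is no depth.
- ctrl.calibration(name): a dict with "fov_y" (degrees; the focal length in pixels is half the picture's height over the tangent of half this angle, whatever the lens; pixels are square), "cx", "cy" (the principal point, pixels), "rvec" (rotation vector, rad) and "tvec" (3), from world to camera coordinates, as OpenCV has them. Camera axes: x right, y down, z forward; pixel columns grow to the right and rows downward; lengths in m; the calibration is good to about 2 mm. A picture is of the moment at which its call begins: read the wrist's pose just before it. calibration takes no time and is no camera call; for the wrist camera it gives the pose at the moment of the call.
- ctrl.close_job(): hands the job in, once; it reports no verdict.
Trained networks look in the newest picture that a camera, given by its name, has taken for a name from the list of things; names that differ only in an ending like _2 or _b are one class to them, and where a whole thing is asked for, a point or a joint stands for the part that bears it (a point fixed in the world has none). Each returns a list of dicts, best first, with "score" (0 to 1); they miss things now and then, are a little off and sometimes report something else, mostly with a low value. They report only what shows in the picture. A call takes as long as a camera call.
- ctrl.cut_out(camera, label): "pixels" (384x512 bool, what is visible of it) and "rect" ([left, top, width, height] in pixels, round what is visible of it).
The state is a dict: "time": time; "joint_positions": joint angles; "qd": joint speeds; "joint_torque": joint torques, N m; "position": TCP position; "tool_rot": TCP orientation; "ft_force": force on the tool from outside, world axes, zero at the start; "torque": the same for the moment, N m; "grip_width": opening from 0.0 (shut) to 1.0 (fully open).
Only numpy, scipy, OpenCV 4.12 (cv2) and the standard library are available. Lean on these libraries where they do the work, as an engineer would, in place of code of your own. Each camera call takes 0.05 s, during which the arm holds its last target.

## Working session

There is one attempt and no reset: what is moved stays moved. The work goes in short steps, Python scripts to look and compute and a tool call to move; the robot and the scene stay as the last step left them, time stands still between calls to the robot, and variables do not carry over. Pictures are saved under pics/ and viewed, and the job is handed in when it is done.

Besides the shell and the picture viewer there is one more tool, called after "Call:" by a JSON object that holds its "op" and its "data". step_arm: Moves the arm, as the interface text tells. Its arguments: {"type":"object","properties":{"plan":{"type":"array"},"squeeze":{"type":"number"}},"required":["plan"]}

```bash
mkdir -p pics; cat > h.py <<'E'
import numpy as np, cv2
from bench import ctrl
def cam(n):
    c=ctrl.calibration(n); f=192/np.tan(np.radians(c['fov_y'])/2)
    K=np.array([[f,0,c['cx']],[0,f,c['cy']],[0,0,1.]]); R=cv2.Rodrigues(np.array(c['rvec'],float))[0]
    return K,R,np.array(c['tvec'],float),c
def proj(n,P):
    K,R,t,_=cam(n); q=(np.atleast_2d(P)@R.T+t)@K.T; return q[:,:2]/q[:,2:]
def back(n,uv,z):
    K,R,t,_=cam(n); uv=np.atleast_2d(uv).astype(float)
    d=np.c_[uv,np.ones(len(uv))]@np.linalg.inv(K).T@R; C=-R.T@t
    return C+d*((z-C[2])/d[:,2])[:,None]
def save(n,f):
    im=ctrl.get_image(n); cv2.imwrite('pics/'+f,im[:,:,::-1]); return im
E
python3 - <<'E'
from h import *
s=ctrl.get_state(); print({k:np.round(v,4) for k,v in s.items()})
for n in('scene','top'):
    save(n,n+'0.png'); print(n,ctrl.calibration(n), -cam(n)[1].T@cam(n)[2])
E
```

```text
{'time': np.float64(0.0), 'joint_positions': array([-1.2549,  0.3218, -0.0701,  1.4517,  0.0226,  1.3708, -0.0569]), 'qd': array([ 0.0011,  0.0014, -0.0003, -0.0002,  0.0001, -0.0015,  0.0009]), 'joint_torque': array([-3.00000e-04, -4.91299e+01, -4.03900e-01, -3.12526e+01,
       -6.38000e-02,  4.38000e-02,  2.00000e-04]), 'position': array([0.1931, 0.6201, 0.2354]), 'tool_rot': array([-4.7210e-01, -3.1057e+00,  3.0000e-03]), 'ft_force': array([-0.6932, -0.8677, -0.0033]), 'torque': array([-0.0204,  0.0232,  0.0248]), 'grip_width': np.float64(0.9995)}
scene {'fov_y': 48.82362767962748, 'cx': 255.4084773110616, 'cy': 191.4544137772873, 'rvec': array([ 2.11968344,  1.01671248, -0.45459722]), 'tvec': array([-0.37630902, -0.19612653,  1.51690492])} [ 1.21734213 -0.48932767  0.87161414]
top {'fov_y': 56.35600801456682, 'cx': 256.13994803306866, 'cy': 190.4430397201142, 'rvec': array([ 2.17001479, -2.17968955,  0.07959376]), 'tvec': array([0.03917352, 0.58151774, 0.97883912])} [0.49907595 0.02746812 1.02371488]
```

View pics/top0.png

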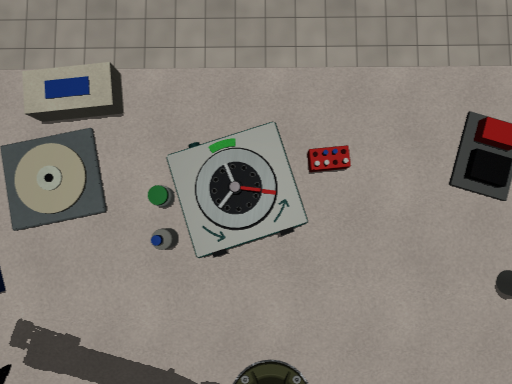

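View pics/scene0.png

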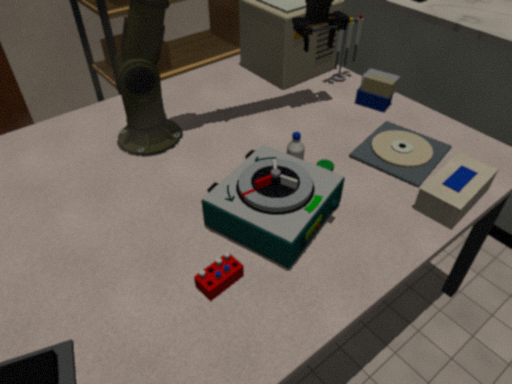

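The top view shows the rotor at about (236,188), the red mark pointing right at (275,192), and the green zone at (222,145). The bottle and jar are on the left and the rack is on the right.

```bash
python3 - <<'E'
from h import *
im=save('top','top1.png')
for l in ['rotor','wings','red_mark','centrifuge','rack','bottle','jar']:
    r=ctrl.cut_out('top',l)
    for d in r[:2]:
        m=d['pixels']; print(l,round(d['score'],2),d['rect'],m.sum(), end=' ')
        ys,xs=np.nonzero(m); print(back('top',[xs.mean(),ys.mean()],{'rotor':.132,'wings':.145,'red_mark':.132,'centrifuge':.111,'rack':.05,'bottle':.1,'jar':.07}[l]).round(4))
        if l=='rotor':
            c=max(cv2.findContours(m.astype(np.uint8),0,1)[0],key=len)
            h=cv2.convexHull(c)[:,0]
            P=back('top',h,.132)[:,:2]
            from scipy.optimize import least_squares
            s=least_squares(lambda p:np.hypot(*(P-p[:2]).T)-p[2],[.57,.06,.1],loss='soft_l1',f_scale=.002); print('circ',s.x,abs(s.fun).max())
hsv=cv2.cvtColor(im,cv2.COLOR_RGB2HSV)
for nm,lo,hi,win,z in [('green',(45,120,80),(75,255,255),(200,130,245,160),.111),('red',(0,150,100),(6,255,255),(225,175,285,205),.132)]:
    m=cv2.inRange(hsv,lo,hi); x0,y0,x1,y1=win
    ys,xs=np.nonzero(m[y0:y1,x0:x1]); xs+=x0;ys+=y0
    P=back('top',np.c_[xs,ys],z); print(nm,len(xs),P.mean(0).round(4),xs.min(),xs.max(),ys.min(),ys.max())
big=cv2.resize(im[110:270,150:330],None,fx=4,fy=4,interpolation=cv2.INTER_CUBIC)[:600,:];cv2.imwrite('pics/topz.png',big[:,:,::-1])
E
```

```text
rotor 0.82 [198.9, 147.9, 74.8, 84.8] 4891 [[0.5796 0.0866 0.132 ]]
circ [0.58075324 0.08672627 0.09893463] 0.0017774409429227034
wings 0.61 [220.2, 161.8, 42.8, 49.0] 446 [[0.5802 0.0875 0.145 ]]
red_mark 0.83 [198.3, 144.6, 75.7, 84.5] 4974 [[0.5798 0.0863 0.132 ]]
red_mark 0.41 [146.9, 226.5, 32.0, 20.7] 458 [[0.4556 0.2627 0.132 ]]
centrifuge 0.8 [167.8, 120.2, 140.5, 136.4] 12786 [[0.5766 0.0858 0.111 ]]
rack 0.78 [307.0, 144.9, 45.2, 28.9] 977 [[ 0.6669 -0.1633  0.05  ]]
bottle 0.79 [149.8, 227.7, 29.7, 21.2] 473 [[0.453  0.2722 0.1   ]]
bottle 0.57 [169.6, 121.7, 140.1, 132.8] 12746 [[0.5774 0.0866 0.1   ]]
jar 0.56 [146.6, 185.5, 31.5, 21.6] 467 [[0.5658 0.2893 0.07  ]]
green 197 [0.6941 0.1247 0.111 ] 209 234 139 152
red 113 [0.5748 0.0296 0.132 ] 241 275 186 193
```

View pics/topz.png

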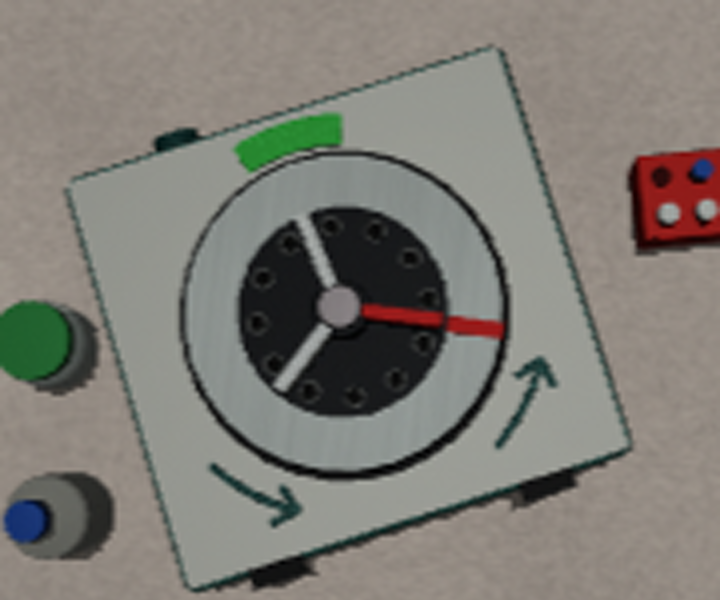

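```bash
cat >> h.py <<'E'
C=np.array([.581,.0867]); ZA=np.radians(18.2)
u=np.array([np.cos(np.radians(20)),np.sin(np.radians(20))]); n=np.array([u[1],-u[0]])
def sd(s,d,z): return np.r_[C+s*u+d*n,z]
def to(P,yaz=20,verbose=1):
    """tool shift / turn from measured pose to world P with tool y azimuth yaz (mod 180), pointing down"""
    s=ctrl.get_state(); R=cv2.Rodrigues(np.array(s['tool_rot']))[0]
    sh=R.T@(np.array(P)-s['position'])
    best=None
    for a in (yaz,yaz+180):
        a=np.radians(a); y=np.array([np.cos(a),np.sin(a),0]); z=np.array([0,0,-1.]); T=np.c_[np.cross(y,z),y,z]
        r=cv2.Rodrigues(R.T@T)[0].ravel()
        if best is None or np.linalg.norm(r)<np.linalg.norm(best): best=r
    print('shift',sh.round(4),'turn',best.round(3)); return sh,best
def st():
    s=ctrl.get_state(); print('t',round(s['time'],3),'pos',np.round(s['position'],4),'rot',np.round(s['tool_rot'],3),'F',np.round(s['ft_force'],2),'w',round(float(s['grip_width']),3),'q',np.round(s['joint_positions'],3))
E
python3 -c "
from h import *
st(); P=sd(.03,.077,.25); print(P); to(P)"
```

```text
t 0.5 pos [0.1932 0.6206 0.2366] rot [0.472 3.106 0.   ] F [ 0.34 -1.04 -0.15] w 0.995 q [-1.255  0.321 -0.07   1.451  0.023  1.371 -0.057]
[0.63552633 0.02460427 0.25      ]
shift [-0.5995 -0.4376 -0.0134] turn [0.   0.   0.92]
```

Call:
{"op": "step_arm", "data": {"plan": [[[0,0,0.1],[-0.05,-0.036,-0.013],255],[[0,0,0.2],[-0.1,-0.073,-0.013],255],[[0,0,0.3],[-0.15,-0.11,-0.013],255],[[0,0,0.4],[-0.2,-0.146,-0.013],255],[[0,0,0.5],[-0.25,-0.182,-0.013],255],[[0,0,0.6],[-0.3,-0.219,-0.013],255],[[0,0,0.7],[-0.35,-0.255,-0.013],255],[[0,0,0.8],[-0.4,-0.292,-0.013],255],[[0,0,0.9],[-0.45,-0.328,-0.013],255],[[0,0,0.92],[-0.5,-0.365,-0.013],255]], "squeeze": 20}}

```text
time: 1.75
position: [0.5632, 0.1221, 0.2501]
tool_rot: [1.803, 2.572, 0.002]
ft_force: [0.3, 0.1, 0.5]
grip_width: 0.02
```

```bash
python3 -c "
from h import *
st(); to(sd(.03,.077,.25))"
```

```text
t 1.75 pos [0.5632 0.1221 0.2501] rot [1.803e+00 2.572e+00 2.000e-03] F [0.31 0.06 0.51] w 0.02 q [-0.65   0.16   0.44   1.637 -0.07   1.359  0.148]
shift [-1.163e-01  3.470e-02  1.000e-04] turn [ 0.001 -0.    -0.001]
```

Call:
{"op": "step_arm", "data": {"plan": [[[0,0,0],[-0.05,0.015,0],255],[[0,0,0],[-0.1,0.03,0],255],[[0,0,0],[-0.116,0.035,0.02],255],[[0,0,0],[-0.116,0.035,0.05],255],[[0,0,0],[-0.116,0.035,0.07],255],[[0,0,0],[-0.116,0.035,0.08],255],[[0,0,0],[-0.116,0.035,0.08],255],[[0,0,0],[-0.116,0.035,0.08],255],[[0,0,0],[-0.116,0.035,0.08],255],[[0,0,0],[-0.116,0.035,0.08],255]]}}

```text
time: 3.0
position: [0.635, 0.0265, 0.1703]
tool_rot: [1.802, 2.573, 0.001]
ft_force: [-0.1, 0.0, -0.0]
grip_width: 0.003
```

```bash
python3 -c "
from h import *
st(); to(sd(.03,.077,.15))
a=[save(n,n+'2.png') for n in ('top','scene','wrist')]
cv2.imwrite('pics/w2.png',a[2][:,:,::-1]);z=cv2.resize(np.hstack([a[0][100:260,150:330],a[1][120:280,180:360]]),None,fx=2.2,fy=2.2);cv2.imwrite('pics/c2.png',z[:,:,::-1])"
```

```text
t 3.0 pos [0.635  0.0265 0.1703] rot [1.802e+00 2.573e+00 1.000e-03] F [-0.08  0.04 -0.05] w 0.003 q [-0.482  0.35   0.499  1.594 -0.175  1.241  0.397]
shift [-0.002  -0.0002  0.0203] turn [ 0.001  0.    -0.   ]
```

View pics/c2.png

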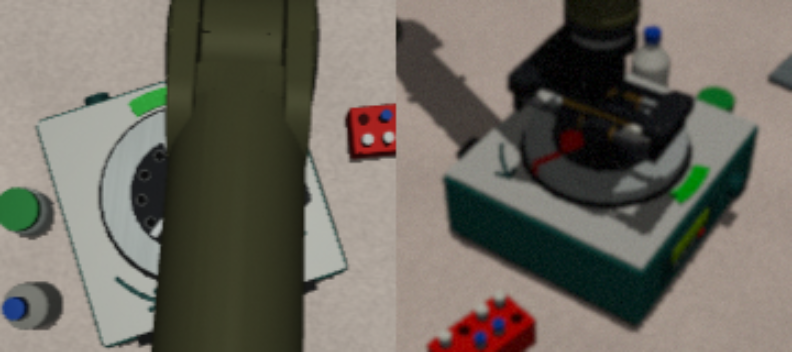

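View pics/w2.png

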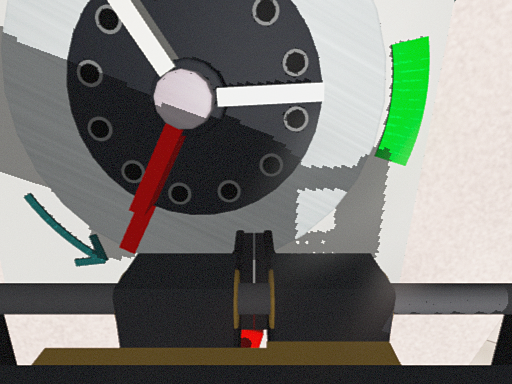

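The wrist view shows the whole hub (185,98), the red wing and mark down to (128,250), the white wings, and the green zone at (405,100). It should work for tracking.

```bash
cat >> h.py <<'E'
def polar(im,z,r0,r1,c=None,N=720,M=24):
    c=C if c is None else c
    a=np.radians(np.arange(N)*360/N); r=np.linspace(r0,r1,M)
    P=np.stack([c[0]+r[:,None]*np.cos(a),c[1]+r[:,None]*np.sin(a),np.full((M,N),z)],-1).reshape(-1,3)
    K,R,t,_=cam('wrist'); q=(P@R.T+t)@K.T; ok=q[:,2]>0; uv=(q[:,:2]/q[:,2:]).reshape(M,N,2).astype(np.float32)
    return cv2.remap(im,uv[...,0],uv[...,1],cv2.INTER_LINEAR,borderValue=(0,0,0)),uv
def meanaz(w):
    a=np.radians(np.arange(len(w))*360/len(w)); return np.degrees(np.angle((w*np.exp(1j*a)).sum()))
def reds(p):
    h=cv2.cvtColor(p,cv2.COLOR_RGB2HSV); return (((h[...,0]<8)|(h[...,0]>172))&(h[...,1]>170)&(h[...,2]>60))
def whites(p): return (p.min(-1)>150)
def angle(im,verbose=0):
    """red wing azimuth deg via red wing tops, white wings, and red stripe"""
    out={}
    p,_=polar(im,.158,.024,.058); r=reds(p).sum(0); 
    if r.max()>=8: out['redwing']=(meanaz(np.where(r>=.5*r.max(),r,0)),int(r.max()))
    w=whites(p).sum(0)
    w=np.where(w>=10,w,0)
    if w.sum()>40:
        # three-fold fold: white at phi+120,phi+240
        a=np.radians(np.arange(720)*.5); out['fold']=(np.degrees(np.angle((w*np.exp(3j*a)).sum()))/3, int(w.sum()))
    q,_=polar(im,.132,.070,.097); r=reds(q).sum(0)
    if r.max()>=8: out['stripe']=(meanaz(np.where(r>=.5*r.max(),r,0)),int(r.max()))
    return out
E
python3 - <<'E'
from h import *
im=ctrl.get_image('wrist'); st()
hsv=cv2.cvtColor(im,cv2.COLOR_RGB2HSV)
m=cv2.inRange(hsv,(45,150,150),(75,255,255)); ys,xs=np.nonzero(m)
P=back('wrist',np.c_[xs,ys],.111); d=P[:,:2]-C; az=np.degrees(np.arctan2(d[:,1],d[:,0])); r=np.hypot(*d.T)
print('green az',np.percentile(az,[1,50,99]),'r',np.percentile(r,[1,50,99]))
print(angle(im))
# dark field edge circle and rim fit: nut
g=cv2.inRange(im,(170,140,150),(255,230,240)); g[:60]=0;g[135:]=0;g[:,:150]=0;g[:,216:]=0
ys,xs=np.nonzero(g);print('nut px',xs.mean(),ys.mean(),back('wrist',[xs.mean(),ys.mean()],.166))
print('tip',proj('wrist',np.r_[ctrl.get_state()['position'][:2],ctrl.get_state()['position'][2]-.014]))
v=im.copy()
for rr,z in((.066,.132),(.1,.132)):
    a=np.linspace(0,2*np.pi,200); q=proj('wrist',np.c_[C[0]+rr*np.cos(a),C[1]+rr*np.sin(a),0*a+z])
    cv2.polylines(v,[q.astype(np.int32).reshape(-1,1,2)],True,(255,0,255),1)
cv2.imwrite('pics/w3.png',v[:,:,::-1])
E
```

```text
t 3.2 pos [0.6348 0.0264 0.1697] rot [1.802 2.573 0.   ] F [0.14 0.78 0.28] w 0.005 q [-0.482  0.351  0.499  1.594 -0.175  1.241  0.397]
green az [ 2.20221564 19.81912227 34.2667109 ] r [0.11011864 0.12055138 0.12968394]
{'redwing': (np.float64(-96.85361356698489), 24), 'fold': (np.float64(23.91165070506138), 952), 'stripe': (np.float64(-97.96026298281708), 24)}
nut px 183.75409836065575 91.91290983606558 [[0.57944638 0.09040001 0.166     ]]
tip [[254.30934508 248.35422038]]
```

View pics/w3.png

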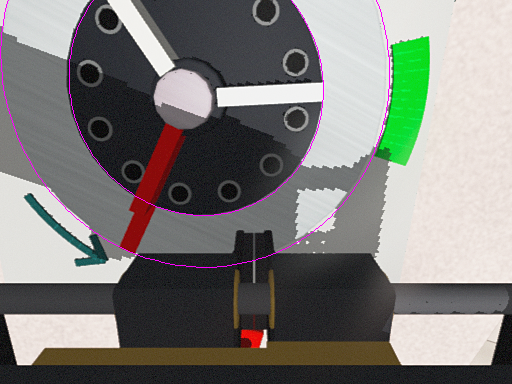

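Call:
{"op": "step_arm", "data": {"plan": [[[0,0,0],[-0.002,0,0.01],255],[[0,0,0],[-0.002,0,0.016],255],[[0,0,0],[-0.002,0,0.02],255],[[0,0,0],[-0.002,0,0.021],255],[[0,0,0],[-0.002,0,0.022],255],[[0,0,0],[-0.002,0,0.023],255],[[0,0,0],[-0.002,0,0.0235],255],[[0,0,0],[-0.002,0,0.024],255],[[0,0,0],[-0.002,0,0.024],255],[[0,0,0],[-0.002,0,0.024],255]]}}

```text
time: 4.45
position: [0.6356, 0.0246, 0.1459]
tool_rot: [1.802, 2.573, 0.001]
ft_force: [-0.4, -1.1, 2.4]
grip_width: 0.005
```

```bash
python3 -c "
from h import *
st()"
```

```text
t 4.45 pos [0.6356 0.0246 0.1459] rot [1.802e+00 2.573e+00 1.000e-03] F [-0.44 -1.14  2.45] w 0.005 q [-0.475  0.372  0.495  1.619 -0.187  1.198  0.409]
```

Call:
{"op": "step_arm", "data": {"plan": [[[0,0,0],[0,0,0.001],255],[[0,0,0],[0,0,0.002],255],[[0,0,0],[0,0,0.002],255],[[0,0,0],[0,0,0.002],255],[[0,0,0],[0,0,0.002],255],[[0,0,0],[0,0,0.002],255],[[0,0,0],[0,0,0.002],255],[[0,0,0],[0,0,0.002],255],[[0,0,0],[0,0,0.002],255],[[0,0,0],[0,0,0.002],255]]}}

```text
time: 5.7
position: [0.6362, 0.0247, 0.1448]
tool_rot: [1.801, 2.572, 0.003]
ft_force: [0.7, 0.5, 6.3]
grip_width: 0.003
```

```bash
python3 -c "
from h import *
st()
im=ctrl.get_image('wrist');print(angle(im))"
```

```text
t 5.7 pos [0.6362 0.0247 0.1448] rot [1.801 2.572 0.003] F [0.7  0.54 6.28] w 0.003 q [-0.475  0.373  0.495  1.62  -0.188  1.195  0.409]
{'redwing': (np.float64(-96.20763605524974), 24), 'fold': (np.float64(24.30098704923346), 822), 'stripe': (np.float64(-97.5), 24)}
```

Call:
{"op": "step_arm", "data": {"plan": [[[0,0,0],[0,0,-0.025],255],[[0,0,0],[0,0,-0.05],255],[[0,0,0],[0,-0.03,-0.05],255],[[0,0,0],[0.01,-0.06,-0.05],255],[[0,0,0],[0.025,-0.09,-0.05],255],[[0,0,0],[0.035,-0.1,-0.05],255],[[0,0,0],[0.035,-0.1,-0.05],255],[[0,0,0],[0.035,-0.1,-0.03],255],[[0,0,0],[0.035,-0.1,-0.012],255],[[0,0,0],[0.035,-0.1,-0.01],255]]}}

```text
time: 7.0
position: [0.5289, 0.023, 0.1518]
tool_rot: [-1.801, -2.572, 0.004]
ft_force: [0.6, 0.1, -0.7]
grip_width: 0.007
```

```bash
python3 -c "
from h import *
st(); to(sd(-.07,.042,.154))
im=save('wrist','w4.png');print(angle(im))"
```

```text
t 7.0 pos [0.5289 0.023  0.1518] rot [-1.801 -2.572  0.004] F [ 0.58  0.07 -0.7 ] w 0.007 q [-0.557  0.131  0.501  1.873 -0.067  1.158  0.316]
shift [ 0.      0.0007 -0.0022] turn [-0.003  0.    -0.   ]
{'redwing': (np.float64(-134.71549888195221), 24), 'fold': (np.float64(-10.661977995043296), 1394)}
```

View pics/w4.png

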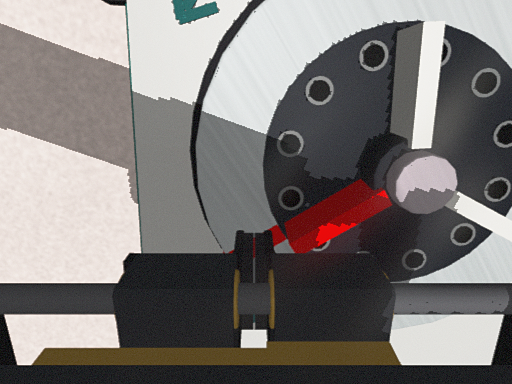

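```bash
python3 -c "
from h import *
im=ctrl.get_image('wrist');print(angle(im))
im=save('wrist','w5.png');print(angle(im)); st()"
```

```text
{'redwing': (np.float64(-135.61176507529544), 24), 'fold': (np.float64(-10.802189621470303), 1372), 'stripe': (np.float64(-131.28333400651695), 9)}
{'redwing': (np.float64(-136.64565586693567), 24), 'fold': (np.float64(-11.737851667660527), 1452), 'stripe': (np.float64(-131.9677420115472), 15)}
t 7.15 pos [0.5299 0.0232 0.1537] rot [ 1.802  2.573 -0.   ] F [-0.68 -0.72  0.16] w 0.007 q [-0.558  0.129  0.501  1.871 -0.067  1.158  0.316]
```

```bash
python3 -c "
from h import *
a=np.radians(178); to(np.r_[C+.083*np.array([np.cos(a),np.sin(a)]),.2],-33)"
```

```text
shift [ 0.0733 -0.0073 -0.0463] turn [0.    0.    0.925]
```

Call:
{"op": "step_arm", "data": {"plan": [[[0,0,0],[0,0,-0.04],255],[[0,0,0.1],[0.01,0,-0.046],255],[[0,0,0.25],[0.03,-0.003,-0.046],255],[[0,0,0.4],[0.05,-0.006,-0.046],255],[[0,0,0.55],[0.073,-0.007,-0.046],255],[[0,0,0.7],[0.073,-0.007,-0.046],255],[[0,0,0.85],[0.073,-0.007,-0.046],255],[[0,0,0.925],[0.073,-0.007,-0.046],255],[[0,0,0.925],[0.073,-0.007,-0.046],255],[[0,0,0.925],[0.073,-0.007,-0.046],255]]}}

```text
time: 8.4
position: [0.4982, 0.0895, 0.2]
tool_rot: [2.76, 1.501, 0.001]
ft_force: [0.2, 0.4, 0.9]
grip_width: 0.004
```

```bash
python3 -c "
from h import *
for i in range(6):
  im=ctrl.get_image('wrist');
  if i in(0,5):print(angle(im))
cv2.imwrite('pics/w6.png',im[:,:,::-1]);st()"
```

```text
{'redwing': (np.float64(-152.41175159919717), 24), 'fold': (np.float64(-24.67997980612275), 1195), 'stripe': (np.float64(-145.9303764842422), 10)}
{'redwing': (np.float64(-153.75274000890278), 24), 'fold': (np.float64(-26.09659578423981), 1206), 'stripe': (np.float64(-147.36051283480663), 11)}
t 8.7 pos [0.4979 0.0895 0.1996] rot [-2.761 -1.499 -0.   ] F [ 0.67 -0.22  0.21] w 0.004 q [-0.677  0.029  0.458  1.868 -0.013  1.247 -0.791]
```

View pics/w6.png

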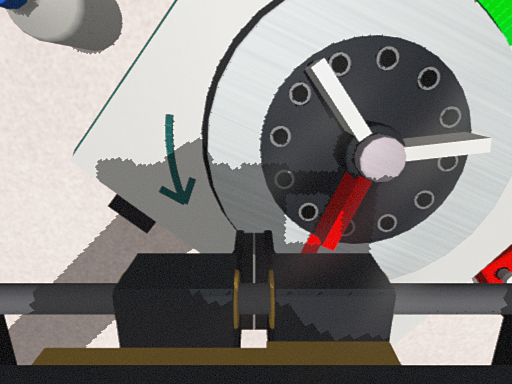

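Call:
{"op": "step_arm", "data": {"plan": [[[0,0,0],[0,0,0.015],255],[[0,0,0],[0,0,0.03],255],[[0,0,0],[0,0,0.04],255],[[0,0,0],[0,0,0.045],255],[[0,0,0],[0,0,0.0455],255],[[0,0,0],[0,0,0.0455],255],[[0,0,0],[0,0,0.0455],255],[[0,0,0],[0,0,0.0455],255],[[0,0,0],[0,0,0.0455],255],[[0,0,0],[0,0,0.0455],255]]}}

```text
time: 9.95
position: [0.4979, 0.0895, 0.1541]
tool_rot: [-2.761, -1.499, -0.0]
ft_force: [0.1, -0.1, -0.5]
grip_width: 0.003
```

```bash
sed -i 's/radians(20)/radians(-33)/g' h.py; python3 -c "
from h import *
for i in range(4):
  im=ctrl.get_image('wrist'); print(angle(im))
st(); to(sd(-.07,.042,.154),-33)"
```

```text
{'redwing': (np.float64(-159.22328606921653), 18), 'fold': (np.float64(-34.34998528917445), 1236)}
{'redwing': (np.float64(-159.08190312764168), 18), 'fold': (np.float64(-34.345798390561896), 1237)}
{'redwing': (np.float64(-159.22655520944753), 18), 'fold': (np.float64(-34.34074301859294), 1238)}
{'redwing': (np.float64(-159.34347494749176), 18), 'fold': (np.float64(-34.34074301859294), 1238)}
t 10.15 pos [0.4979 0.0895 0.1541] rot [-2.761 -1.499 -0.   ] F [-0.52  1.15 -0.16] w 0.005 q [-0.671  0.071  0.461  1.925 -0.034  1.154 -0.773]
shift [0.0009 0.0012 0.0001] turn [ 0. -0. -0.]
```

Call:
{"op": "step_arm", "data": {"plan": [[[0,0,0],[0.004,0.016,0],255],[[0,0,0],[0.005,0.035,0],255],[[0,0,0],[0.005,0.055,0],255],[[0,0,0],[0.005,0.075,0],255],[[0,0,0],[0.005,0.095,0],255],[[0,0,0],[0.002,0.115,-0.001],255],[[0,0,0],[-0.017,0.129,-0.002],255],[[0,0,0],[-0.033,0.119,-0.001],255],[[0,0,0],[-0.035,0.107,0],255],[[0,0,0],[-0.035,0.101,0.002],255]]}}

```text
time: 11.4
position: [0.5634, 0.0061, 0.1521]
tool_rot: [-2.76, -1.5, -0.001]
ft_force: [0.7, 0.1, -0.1]
grip_width: 0.005
```

```bash
python3 -c "
from h import *
A=[]
for i in range(4):
  s=ctrl.get_state();im=ctrl.get_image('wrist'); print(s['time'],angle(im)); cv2.imwrite('pics/f%d.png'%i,im[:,:,::-1])
st();to(sd(.03,.077,.152),-33)"
```

```text
11.4 {'redwing': (np.float64(161.89140886196395), 24), 'fold': (np.float64(40.794742553533574), 517), 'stripe': (np.float64(162.26910989269305), 24)}
11.45 {'redwing': (np.float64(178.18058554239323), 24), 'fold': (np.float64(57.26155216422643), 555), 'stripe': (np.float64(178.0), 24)}
11.5 {'redwing': (np.float64(-165.3788418821753), 24), 'fold': (np.float64(-46.336560171416316), 623), 'stripe': (np.float64(-166.53973701718294), 24)}
11.55 {'redwing': (np.float64(-149.8507192004385), 24), 'fold': (np.float64(-30.804055950580107), 849), 'stripe': (np.float64(-151.47009830852542), 24)}
t 11.6 pos [0.5639 0.006  0.1522] rot [2.760e+00 1.501e+00 1.000e-03] F [ 0.68 -0.15 -0.09] w 0.007 q [-0.53   0.21   0.535  1.795 -0.116  1.167 -0.534]
shift [-0.0001  0.0004  0.0002] turn [ 0.    -0.     0.002]
```

View pics/f3.png

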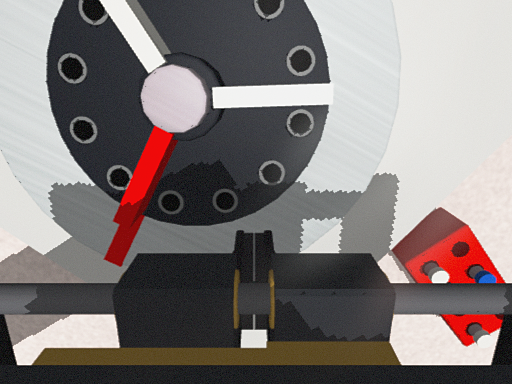

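The flick worked: the rotor was turning at about 5.5 rad/s, with the joint near 2.5 rad at t=11.4. Next I'll hold, let it coast and fit the deceleration.

Call:
{"op": "step_arm", "data": {"plan": [[[0,0,0],[0,0,0],255],[[0,0,0],[0,0,0],255],[[0,0,0],[0,0,0],255],[[0,0,0],[0,0,0],255],[[0,0,0],[0,0,0],255],[[0,0,0],[0,0,0],255],[[0,0,0],[0,0,0],255],[[0,0,0],[0,0,0],255],[[0,0,0],[0,0,0],255],[[0,0,0],[0,0,0],255]]}}

```text
time: 12.85
position: [0.5636, 0.0051, 0.1521]
tool_rot: [2.761, 1.499, 0.0]
ft_force: [-0.3, -0.1, -0.3]
grip_width: 0.006
```

```bash
cat >> h.py <<'E'
import json,os
def sample(k=3):
    D=json.load(open('d.json')) if os.path.exists('d.json') else [[11.4,162.1],[11.45,178.1],[11.5,194.0],[11.55,209.3]]
    for i in range(k):
        t=ctrl.get_state()['time']; a=angle(ctrl.get_image('wrist')); print(t,{k:np.round(v,1) for k,v in a.items()})
        r=a.get('stripe') or a.get('redwing')
        if r and r[1]>=18: D.append([t,float(r[0])])
    json.dump(D,open('d.json','w')); fit(D)
def fit(D):
    from scipy.optimize import least_squares
    t=np.array([d[0] for d in D])-11.4; a=np.radians([d[1]-18.2 for d in D])
    def model(p,t):
        th,w,tau,c=p; k=w+c*tau
        return th-c*tau*t+k*tau*(1-np.exp(-t/tau)), k*np.exp(-t/tau)-c
    def res(p):
        e=model(p,t)[0]-a; e=np.angle(np.exp(1j*e))
        return np.r_[e/.02,(p[2]-7.5)/.8,(p[3]-.14)/.02]
    best=min((least_squares(res,[2.51,w,7.5,.14]) for w in (5.2,5.4,5.6,5.8)),key=lambda s:s.cost)
    p=best.x; print('fit',p.round(3),'cost',round(best.cost,2),'maxres deg',np.degrees(abs(best.fun[:-2]).max()*.02).round(2))
    tt=np.linspace(0,30,30001); th,w=model(p,tt)
    for z in (2,4,6,8):
        i=np.argmax(th>z*np.pi)
        if i>0 and w[:i].min()>0: print(z,'pi at t',round(11.4+tt[i],3),'w',round(w[i],3))
    now=ctrl.get_state()['time']; x=model(p,np.array([now-11.4])); print('now',now,x); return p
E
python3 -c "
from h import *
sample()"
```

```text
12.85 {'redwing': array([-148.9,   24. ]), 'fold': array([-29., 843.]), 'stripe': array([-150.4,   24. ])}
12.9 {'redwing': array([-136.3,   24. ]), 'fold': array([-16., 992.]), 'stripe': array([-138.1,   16. ])}
12.95 {'redwing': array([-123.6,   24. ]), 'fold': array([  -3.3, 1136. ]), 'stripe': array([-125.7,   13. ])}
fit [2.518 5.501 7.417 0.141] cost 0.09 maxres deg 0.35
2 pi at t 12.126 w 5.793
4 pi at t 13.571 w 4.742
6 pi at t 15.499 w 3.625
8 pi at t 18.582 w 2.344
now 13.0 (array([10.26673233]), array([5.13317205]))
```

```bash
sed -i 's/k\*np.exp(-t\/tau)-c$/k*np.exp(-t\/tau)-c*tau/' h.py; grep -n "c\*tau$" h.py; python3 -c "
from h import *
fit(json.load(open('d.json')))"
```

```text
66:        th,w,tau,c=p; k=w+c*tau
67:        return th-c*tau*t+k*tau*(1-np.exp(-t/tau)), k*np.exp(-t/tau)-c*tau
fit [2.518 5.501 7.417 0.141] cost 0.09 maxres deg 0.35
2 pi at t 12.126 w 4.891
4 pi at t 13.571 w 3.84
6 pi at t 15.499 w 2.723
8 pi at t 18.582 w 1.442
now 13.0 (array([10.26673233]), array([4.23117208]))
```

Call:
{"op": "step_arm", "data": {"plan": [[[0,0,0],[0,0,0],255],[[0,0,0],[0,0,0.001],255],[[0,0,0],[0,0,0.002],255],[[0,0,0],[0,0,0.003],255],[[0,0,0],[0,0,0.003],255],[[0,0,0],[0,0,0.003],255],[[0,0,0],[0,0,0.003],255],[[0,0,0],[0,0,0.003],255],[[0,0,0],[0,0,0.003],255],[[0,0,0],[0,0,0.003],255]]}}

```text
time: 14.25
position: [0.5636, 0.0052, 0.1491]
tool_rot: [-2.761, -1.499, -0.0]
ft_force: [-0.4, -0.1, -0.3]
grip_width: 0.006
```

```bash
python3 -c "
from h import *
sample(4);st()"
```

```text
14.25 {'redwing': array([168.6,  24. ]), 'fold': array([ 47.2, 531. ]), 'stripe': array([168.5,  24. ])}
14.3 {'redwing': array([178.9,  24. ]), 'fold': array([ 57.6, 534. ]), 'stripe': array([178.5,  24. ])}
14.35 {'redwing': array([-170.7,   24. ]), 'fold': array([-52.1, 543. ]), 'stripe': array([-171.5,   24. ])}
14.4 {'redwing': array([-160.4,   24. ]), 'fold': array([-41.1, 623. ]), 'stripe': array([-161.7,   24. ])}
fit [2.52  5.443 8.354 0.131] cost 1.11 maxres deg 0.65
2 pi at t 12.129 w 4.896
4 pi at t 13.553 w 3.957
6 pi at t 15.377 w 2.965
8 pi at t 18.008 w 1.868
now 14.45 (array([15.88454479]), array([3.44225073]))
t 14.45 pos [0.5636 0.0051 0.1491] rot [2.761 1.499 0.   ] F [ 0.32  0.23 -0.03] w 0.007 q [-0.529  0.213  0.535  1.799 -0.118  1.162 -0.533]
```

Call:
{"op": "step_arm", "data": {"plan": [[[0,0,0],[0,0,0],255],[[0,0,0],[0,0,0],255],[[0,0,0],[0,0,0],255],[[0,0,0],[0,0,0],255],[[0,0,0],[0,0,0],255],[[0,0,0],[0,0,0],255],[[0,0,0],[0,0,0],255],[[0,0,0],[0,0,0],255],[[0,0,0],[0,0,0],255],[[0,0,0],[0,0,0],255]]}}

```text
time: 15.7
position: [0.5636, 0.0052, 0.1491]
tool_rot: [-2.761, -1.499, -0.0]
ft_force: [0.6, -0.1, 0.4]
grip_width: 0.006
```

```bash
python3 -c "
from h import *
sample(4);st()"
```

```text
15.7 {'redwing': array([72.1,  9. ]), 'fold': array([ -48.4, 1127. ])}
15.75 {'redwing': array([80.4, 11. ]), 'fold': array([ -40.1, 1080. ])}
15.8 {'redwing': array([88.4, 13. ]), 'fold': array([-32., 986.])}
15.85 {'redwing': array([96.7, 17. ]), 'fold': array([-24.1, 916. ])}
fit [2.52  5.443 8.354 0.131] cost 1.11 maxres deg 0.65
2 pi at t 12.129 w 4.896
4 pi at t 13.553 w 3.957
6 pi at t 15.377 w 2.965
8 pi at t 18.008 w 1.868
now 15.9 (array([20.3361991]), array([2.71887671]))
t 15.9 pos [0.5636 0.0052 0.1491] rot [-2.761 -1.499 -0.   ] F [ 0.19 -0.02  0.41] w 0.008 q [-0.529  0.213  0.535  1.799 -0.118  1.162 -0.533]
```

Call:
{"op": "step_arm", "data": {"plan": [[[0,0,0],[0,0,0],255],[[0,0,0],[0,0,0],255],[[0,0,0],[0,0,0],255],[[0,0,0],[0,0,0],255],[[0,0,0],[0,0,0],255],[[0,0,0],[0,0,0],255],[[0,0,0],[0,0,0],255],[[0,0,0],[0,0,0],255],[[0,0,0],[0,0,0],255],[[0,0,0],[0,0,0],255]]}}

```text
time: 17.15
position: [0.5636, 0.0052, 0.1491]
tool_rot: [-2.761, -1.499, -0.0]
ft_force: [-0.0, 0.3, -0.7]
grip_width: 0.005
```

```bash
python3 -c "
from h import *
D=json.load(open('d.json'))+[[15.75,80.1],[15.8,88.2],[15.85,96.2]]
json.dump(D,open('d.json','w'))
sample(2);st()"
```

```text
17.15 {'redwing': array([-78.6,  24. ]), 'fold': array([ 40.8, 612. ]), 'stripe': array([-79.9,  24. ])}
17.2 {'redwing': array([-72.5,  24. ]), 'fold': array([ 47., 629.]), 'stripe': array([-73.5,  24. ])}
fit [2.521 5.436 8.38  0.129] cost 1.16 maxres deg 0.55
2 pi at t 12.13 w 4.892
4 pi at t 13.553 w 3.959
6 pi at t 15.375 w 2.974
8 pi at t 17.99 w 1.887
now 17.25 (array([23.63803357]), array([2.16143663]))
t 17.25 pos [0.5636 0.0051 0.1491] rot [-2.761 -1.499 -0.   ] F [ 0.88 -0.8   0.62] w 0.002 q [-0.529  0.213  0.535  1.799 -0.118  1.162 -0.533]
```

Call:
{"op": "step_arm", "data": {"plan": [[[0,0,0],[0,0,0],255],[[0,0,0],[0,0,0],255],[[0,0,0],[0,0,0],255],[[0,0,0],[0,0,0],255],[[0,0,0],[0,0,0],255],[[0,0,0],[0,0,0.007],255],[[0,0,0],[0,0,0.007],255],[[0,0,0],[0,0,0.007],255],[[0,0,0],[0,0,0.007],255],[[0,0,0],[0,0,0.007],255]]}}

```text
time: 18.5
position: [0.5653, 0.0048, 0.144]
tool_rot: [2.76, 1.498, 0.006]
ft_force: [-0.5, -0.3, 9.0]
grip_width: 0.003
```

```bash
python3 -c "
from h import *
for i in range(2): print(angle(ctrl.get_image('wrist')))
st();to(sd(.03,.077,.142),-33)"
```

```text
{'redwing': (np.float64(15.35980401466055), 17), 'fold': (np.float64(17.328585880186196), 631)}
{'redwing': (np.float64(15.35980401466055), 17), 'fold': (np.float64(17.33711836144275), 630)}
t 18.6 pos [0.5653 0.0048 0.144 ] rot [2.76  1.498 0.006] F [-0.64 -0.46  8.25] w 0.005 q [-0.527  0.219  0.535  1.803 -0.122  1.148 -0.529]
shift [ 0.0002 -0.0014  0.002 ] turn [ 0.003 -0.003 -0.   ]
```

Call:
{"op": "step_arm", "data": {"plan": [[[0,0,0],[0,0,-0.0003],255],[[0,0,0],[0,0,-0.0006],255],[[0,0,0],[0,0,-0.0009],255],[[0,0,0],[0,0,-0.0012],255],[[0,0,0],[0,0,-0.0014],255],[[0,0,0],[0,0,-0.0016],255],[[0,0,0],[0,0,-0.0018],255],[[0,0,0],[0,0,-0.002],255],[[0,0,0],[0,0,-0.0022],255],[[0,0,0],[0,0,-0.0024],255]]}}

```text
time: 19.85
position: [0.5642, 0.0051, 0.1451]
tool_rot: [2.761, 1.499, 0.002]
ft_force: [0.2, -0.8, 4.8]
grip_width: 0.008
```

```bash
python3 -c "
from h import *
for i in range(2): print(angle(ctrl.get_image('wrist')))
st()"
```

```text
{'redwing': (np.float64(14.60744449390234), 17), 'fold': (np.float64(16.42547182048317), 623)}
{'redwing': (np.float64(14.590684104312125), 17), 'fold': (np.float64(16.370217835765015), 625)}
t 19.95 pos [0.5641 0.0052 0.1449] rot [2.761e+00 1.499e+00 2.000e-03] F [-1.12 -0.67  5.7 ] w 0.003 q [-0.527  0.217  0.534  1.803 -0.121  1.152 -0.53 ]
```

Call:
{"op": "step_arm", "data": {"plan": [[[0,0,0],[0,0,-0.0001],255],[[0,0,0],[0,0,-0.0002],255],[[0,0,0],[0,0,-0.0003],255],[[0,0,0],[0,0,-0.0004],255],[[0,0,0],[0,0,-0.0005],255],[[0,0,0],[0,0,-0.0006],255],[[0,0,0],[0,0,-0.0007],255],[[0,0,0],[0,0,-0.0008],255],[[0,0,0],[0,0,-0.0009],255],[[0,0,0],[0,0,-0.001],255]]}}

```text
time: 21.2
position: [0.5635, 0.0053, 0.1454]
tool_rot: [-2.761, -1.499, 0.0]
ft_force: [-0.0, 1.2, 4.3]
grip_width: 0.006
```

```bash
python3 -c "
from h import *
for i in range(2): print(angle(ctrl.get_image('wrist')))
st()"
```

```text
{'redwing': (np.float64(14.112729558645068), 17), 'fold': (np.float64(15.713946771351376), 614)}
{'redwing': (np.float64(14.112729558645068), 17), 'fold': (np.float64(15.713946771351376), 614)}
t 21.3 pos [0.5635 0.0053 0.1453] rot [-2.761 -1.499  0.   ] F [0.11 0.4  4.09] w 0.003 q [-0.528  0.217  0.534  1.803 -0.12   1.155 -0.531]
```

Call:
{"op": "step_arm", "data": {"plan": [[[0,0,0],[0,0,-0.0001],255],[[0,0,0],[0,0,-0.0002],255],[[0,0,0],[0,0,-0.0003],255],[[0,0,0],[0,0,-0.0004],255],[[0,0,0],[0,0,-0.0005],255],[[0,0,0],[0,0,-0.0006],255],[[0,0,0],[0,0,-0.0007],255],[[0,0,0],[0,0,-0.0008],255],[[0,0,0],[0,0,-0.0009],255],[[0,0,0],[0,0,-0.001],255]]}}

```text
time: 22.55
position: [0.5633, 0.0049, 0.1463]
tool_rot: [2.761, 1.499, -0.001]
ft_force: [-0.2, 0.4, -0.6]
grip_width: 0.006
```

```bash
python3 -c "
from h import *
for i in range(2): print(angle(ctrl.get_image('wrist')))
st()"
```

```text
{'redwing': (np.float64(14.0490130049919), 17), 'fold': (np.float64(15.704459640649153), 613)}
{'redwing': (np.float64(14.06465282707499), 17), 'fold': (np.float64(15.713032003546642), 612)}
t 22.65 pos [0.5634 0.0049 0.1463] rot [ 2.761e+00  1.499e+00 -1.000e-03] F [ 0.01 -0.41  1.09] w 0.003 q [-0.528  0.216  0.535  1.802 -0.119  1.157 -0.531]
```

Call:
{"op": "step_arm", "data": {"plan": [[[0,0,0],[0,0,-0.0002],255],[[0,0,0],[0,0,-0.0004],255],[[0,0,0],[0,0,-0.0006],255],[[0,0,0],[0,0,-0.001],255],[[0,0,0],[0,0,-0.002],255],[[0,0,0],[0,0,-0.006],255],[[0,0,0],[0,0,-0.02],255],[[0,0,0],[0,0,-0.05],255],[[0,0,0],[0,0,-0.08],255],[[0,0,0],[0,0,-0.08],255]]}}

```text
time: 23.9
position: [0.5655, 0.005, 0.2302]
tool_rot: [2.759, 1.498, 0.01]
ft_force: [1.0, -0.4, 0.2]
grip_width: 0.005
```

```bash
python3 -c "
from h import *
for i in range(3): im=ctrl.get_image('wrist');print(angle(im))
cv2.imwrite('pics/e.png',im[:,:,::-1])
save('scene','es.png');st()"
```

```text
{'redwing': (np.float64(15.452120900437077), 24), 'fold': (np.float64(15.655300470271683), 830)}
{'redwing': (np.float64(15.41677247331932), 24), 'fold': (np.float64(15.686061075480474), 818)}
{'redwing': (np.float64(15.229091818060791), 24), 'fold': (np.float64(15.662244951206821), 808)}
t 24.1 pos [0.563  0.0052 0.2257] rot [-2.760e+00 -1.499e+00  2.000e-03] F [ 0.34 -0.09 -0.92] w 0.007 q [-0.544  0.15   0.542  1.704 -0.08   1.311 -0.563]
```

View pics/e.png

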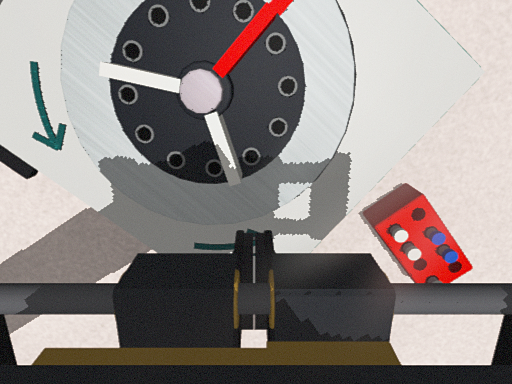

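View pics/es.png

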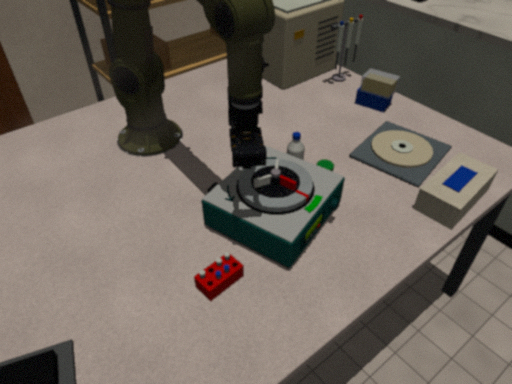

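The rotor is at rest with the red mark at (305,195), pointing at the green zone at (314,203). The fingers are clear of it, and the rack, bottle and jar are where they were.

```bash
python3 -c "
from h import *
im=ctrl.get_image('wrist');print(angle(im)); st(); print(ctrl.close_job())"
```

```text
{'redwing': (np.float64(15.194228911500533), 24), 'fold': (np.float64(15.482781854697224), 814)}
t 24.15 pos [0.5629 0.0051 0.2256] rot [-2.76  -1.499  0.003] F [-0.51 -0.66  0.98] w 0.002 q [-0.544  0.15   0.542  1.704 -0.08   1.311 -0.563]
the job is handed in; nothing more can be done
None
```

The job is handed in. The rotor was caught out of the spin with the red mark inside the green zone; no verdict came back.

- **Flick and coast:** I flicked the red wing counter-clockwise to about 5.5 rad/s. By the wrist-camera fit the rotor then coasted untouched to about 8π, passing the zone three times on the way.
- **Brake:** One fingertip on the rim (8–9 N) stopped it from about 1.9 rad/s. I released in very small steps, during which the rotor crept back about 1.5°, and lifted well clear.
- **Last checks:** The mark stood about 3° from mid-zone by the red wing and white wings (15.2–15.5° against 18.2°; limit ±15°), steady to within about 0.3° over the last pictures. The rack, bottle and jar look unmoved in the scene picture. I did not re-measure their positions or the rotor's seat height.
- **One thing went wrong before the flick:** I pressed the stationary rim to find its height. Afterwards the rotor drifted about 55° clockwise, most likely because I lifted off too quickly. I waited until it stood still and re-planned the flick from there.

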